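# Pull-test the spring clips and reject the weak one

### The job

One of the three spring clips on the pull-test plate has gone weak. Without lifting the clips or prising them open, draw each white test card level and straight out of its clip, feeling how hard it pulls, and leave the cards lying on their runners clear of the clips; then set the clip that gripped most weakly down flat in the steel reject tray. Don't force or jam the cards; leave the two good clips where they stand, and disturb nothing else on the bench.

Things in the scene. Friction and masses are not known exactly. Their poses are not given: they have to be found in the camera images.
- plate: Dark grey metal pull-test plate fixed to the bench, 200 (x) by 330 (y) by 10 mm; origin at the centre of its underside, -x edge towards the robot. Three lanes along x at y = -105, 0, +105 mm: on the robot's side a black runner (top 13 mm above the bench, x = -98 to 10) on which a card slides; beyond the fence a clip.
- fence (a point): Point at the middle of the plate, on top of the fence that stands across it: 8 mm thick, top 34 mm above the bench, centred 14 mm beyond the plate's origin, with a slot 30 mm wide in each lane for the card. The clips' noses bear on its far side, so it holds them back while the cards are drawn in the plate's -x direction.
- clip_a_mid (a point): Middle of clip A, 9 mm above its underside, 19 mm above the bench at the start. Steel spring clip lying on its flat back, 58 (x) by 44 (y) mm, nose to -x (the robot). Two upright side cheeks, 18 mm high, outer faces 44 mm apart, from 29 mm before to 12 mm behind the point: grip across y. Jaw handle behind rises to 27 mm.
- clip_a: The same clip A; origin at the centre of its underside. About 85 g. The three clips look alike and stand in any order; the weak one holds its card with less than half the force of the others.
- card_a_grip (a point): Grip point of the card in clip A: in the upright finger tab, 22 (x) by 12 (y) by 40 mm high, on the card's end nearest the robot; grip across y. The point is 22 mm above the blade's top, 38 mm above the bench; the tab's top 56 mm. x runs along the blade to the clip.
- card_a: White plastic card held by clip A, 30 g; origin at the centre of the underside of its blade, 90 (x) by 26 (y) by 3 mm, whose last 18 mm are in the clip. Drawn 30 mm towards -x it is well clear and still on its runner. It comes with a steady pull of about 2 to 12 N, depending on the clip.
- clip_b_mid (a point): Middle of clip B, 9 mm above its underside, 19 mm above the bench at the start. Steel spring clip lying on its flat back, 58 (x) by 44 (y) mm, nose to -x (the robot). Two upright side cheeks, 18 mm high, outer faces 44 mm apart, from 29 mm before to 12 mm behind the point: grip across y. Jaw handle behind rises to 27 mm.
- clip_b: The same clip B; origin at the centre of its underside. About 85 g. The three clips look alike and stand in any order; the weak one holds its card with less than half the force of the others.
- card_b_grip (a point): Grip point of the card in clip B: in the upright finger tab, 22 (x) by 12 (y) by 40 mm high, on the card's end nearest the robot; grip across y. The point is 22 mm above the blade's top, 38 mm above the bench; the tab's top 56 mm. x runs along the blade to the clip.
- card_b: White plastic card held by clip B, 30 g; origin at the centre of the underside of its blade, 90 (x) by 26 (y) by 3 mm, whose last 18 mm are in the clip. Drawn 30 mm towards -x it is well clear and still on its runner. It comes with a steady pull of about 2 to 12 N, depending on the clip.
- clip_c_mid (a point): Middle of clip C, 9 mm above its underside, 19 mm above the bench at the start. Steel spring clip lying on its flat back, 58 (x) by 44 (y) mm, nose to -x (the robot). Two upright side cheeks, 18 mm high, outer faces 44 mm apart, from 29 mm before to 12 mm behind the point: grip across y. Jaw handle behind rises to 27 mm.
- clip_c: The same clip C; origin at the centre of its underside. About 85 g. The three clips look alike and stand in any order; the weak one holds its card with less than half the force of the others.
- card_c_grip (a point): Grip point of the card in clip C: in the upright finger tab, 22 (x) by 12 (y) by 40 mm high, on the card's end nearest the robot; grip across y. The point is 22 mm above the blade's top, 38 mm above the bench; the tab's top 56 mm. x runs along the blade to the clip.
- card_c: White plastic card held by clip C, 30 g; origin at the centre of the underside of its blade, 90 (x) by 26 (y) by 3 mm, whose last 18 mm are in the clip. Drawn 30 mm towards -x it is well clear and still on its runner. It comes with a steady pull of about 2 to 12 N, depending on the clip.
- tray: Shallow open steel reject tray standing fixed on the bench to the robot's right, 150 (x) by 140 (y) by 28 mm high, walls and floor 4 to 5 mm thick. Origin: centre of its underside.
- bottle_1: Glass solvent bottle, blue cap, 86 mm diameter, 180 mm high; a bystander, origin at its underside.
- bottle_2: Glass solvent bottle, orange cap, 86 mm diameter, 180 mm high; a bystander, origin at its underside.
- beaker: Small glass beaker, 68 mm diameter, 85 mm high; a bystander, origin at its underside.
- vial_rack: Rack of sample vials, 100 by 120 by 45 mm high; a bystander, origin at its underside.
- vial: Single amber vial with a white cap, 23 mm diameter, 45 mm high, standing beside the plate; a bystander, origin at its underside.
- spanner: Spanner, 150 mm long, lying behind the plate; a bystander, origin at its underside.
Things that resemble listed ones, but are neither listed nor needed, are in the scene too. Leave any green or turquoise look-alike of the card_b alone. Leave any brown look-alike of the card_c alone.

How it is judged:
On the way:
1. all three cards have been drawn clear of their clips, which still stand at the fence (x of each of card_a_grip, card_b_grip, card_c_grip in the frame of plate below -0.064 m and distance of each of clip_a_mid, clip_b_mid, clip_c_mid from where it was at the start of the episode below 0.02 m and angle between each of clip_a_mid, clip_b_mid, clip_c_mid's own z axis and vertical below 0.15 rad), for 0.2 s.
At the end, for the whole second after the job is handed in: All three cards lie flat on the plate, drawn at least 21 mm (clear of the clips, tab at most 130 mm from plate centre); the weakest clip lies flat, upright and at rest in the tray, its middle within 52 mm of the centre each way; the other two within 20 mm of where they stood (x of card_a_grip in the frame of plate between -0.13 and -0.064 m and x of card_b_grip in the frame of plate between -0.13 and -0.064 m and x of card_c_grip in the frame of plate between -0.13 and -0.064 m and y of card_a_grip in the frame of plate between -0.165 and 0.165 m and z of each of card_a_grip, card_b_grip, card_c_grip in the frame of plate below 0.05 m and angle between each of card_a_grip, card_b_grip, card_c_grip's own z axis and vertical below 0.15 rad and y of card_b_grip in the frame of plate between -0.165 and 0.165 m and y of card_c_grip in the frame of plate between -0.165 and 0.165 m and ((contact force between jaw_a_c1 and clip_a_c0 between 1 and 5 N and x of clip_a_mid in the frame of tray between -0.055 and 0.055 m and y of clip_a_mid in the frame of tray between -0.052 and 0.052 m and z of clip_a_mid in the frame of tray below 0.022 m and angle between each of clip_a_mid, clip_b_mid, clip_c_mid's own z axis and vertical below 0.15 rad and linear speed of clip_a below 0.02 m/s and distance of each of clip_b_mid, clip_c_mid from where it was at the start of the episode below 0.02 m and contact force between jaw_b_c1 and clip_b_c0 above 5 N and contact force between jaw_c_c1 and clip_c_c0 above 5 N) or (contact force between jaw_b_c1 and clip_b_c0 between 1 and 5 N and x of clip_b_mid in the frame of tray between -0.055 and 0.055 m and y of clip_b_mid in the frame of tray between -0.052 and 0.052 m and z of clip_b_mid in the frame of tray below 0.022 m and angle between each of clip_b_mid, clip_a_mid, clip_c_mid's own z axis and vertical below 0.15 rad and linear speed of clip_b below 0.02 m/s and distance of each of clip_a_mid, clip_c_mid from where it was at the start of the episode below 0.02 m and contact force between jaw_a_c1 and clip_a_c0 above 5 N and contact force between jaw_c_c1 and clip_c_c0 above 5 N) or (contact force between jaw_c_c1 and clip_c_c0 between 1 and 5 N and x of clip_c_mid in the frame of tray between -0.055 and 0.055 m and y of clip_c_mid in the frame of tray between -0.052 and 0.052 m and z of clip_c_mid in the frame of tray below 0.022 m and angle between each of clip_c_mid, clip_a_mid, clip_b_mid's own z axis and vertical below 0.15 rad and linear speed of clip_c below 0.02 m/s and distance of each of clip_a_mid, clip_b_mid from where it was at the start of the episode below 0.02 m and contact force between jaw_a_c1 and clip_a_c0 above 5 N and contact force between jaw_b_c1 and clip_b_c0 above 5 N))); the robot touches nothing.
It fails at once if a card is jammed or pressed against the plate or its fence with over 20 N (contact force between any of card_a, card_b, card_c and plate above 20 N).
It fails at once if a card is levered or tipped over 0.2 rad from level (angle between any of card_a_grip, card_b_grip, card_c_grip's own z axis and vertical above 0.2 rad).
It fails at once if a clip's jaw is prised open over 7 mm (z of jaw_a_c1 in the frame of clip_a above 0.013 m or z of jaw_b_c1 in the frame of clip_b above 0.013 m or z of jaw_c_c1 in the frame of clip_c above 0.013 m).
It fails at once if a bystander is moved over 30 mm (distance of any of bottle_1, bottle_2, beaker, vial_rack, vial, spanner from where it was at the start of the episode above 0.03 m).
It also fails if it takes over 70 s, if anything falls off the work surface, if the arm or the gripper's body presses on something with over 40 N, if the wrist force passes 120 N, or if a joint passes its speed limit or range.

### The arm

A 7-joint arm with a two-finger parallel gripper is mounted at the origin on the work surface. World frame = base frame: x ahead of the robot, y to its left, z up, the work surface at z = 0. Lengths are in m, angles in rad, forces in N, time in s.
With the tool pointing down it reaches from about 0.4 to 0.85 m from the base axis. Payload 10.4 kg.
Tool frame: the origin (TCP) lies at the very end of the fingers, on their centre line; the grasp point (between the pads) lies 19 mm behind it (manip.grip_point_offset is the distance from the TCP to the grasp point, in m); z points along the fingers, y is the line along which they close (so a half turn about z gives the same grasp; the last joint's range is limited). The gripper opens to 85 mm and grips with 20 to 120 N. Pads are 22 mm wide; open, the fingers measure 114 mm over their backs; the gripper's body (76 mm by 85 mm) begins 54 mm behind the grasp point. The pads swing forward as they close: fully open they stand 13 mm farther back than shut.
Start: joints at [-0.023, 0.332, -0.065, 1.46, 0.022, 1.35, -0.088], TCP at [0.625, 0, 0.231] pointing down, gripper open.
Joint ranges: [-2.6, 2.6], [-0.5, 2.12], [-1.47, 1.34], [0.16, 2.42], [-1.27, 4.41], [0.06, 2.06], [-2.6, 2.6]. Speed limits (rad/s): [2.22, 2.22, 2.79, 2.79, 3.14, 3.14, 3.14].

### API

Orientations are given as a unit quaternion [x, y, z, w].
In Python, from workcell import manip gives the robot as it stands. The module is installed in compiled form; this text tells all that it offers.
- The arm moves only by the shell command python3 -m inch 'ROWS' [OPENING] [FORCE]. ROWS is JSON, a list of rows, each a list of 2 entries, a list of its own where there are three numbers: the shift along the tool's x, y, z each as a share of 0.08 m, from -1 to 1, then the turn, a rotation vector about the tool's x, y, z each as a share of 45 degrees, from -1 to 1. A call has exactly 10 rows; each row is the pose to reach, as a shift and turn from the pose commanded when the call began, along the tool's axes at that moment; what a row does not reach only later rows make up. A row lasts 1/10 s, in which the tool goes at most 50 mm and 8.59 degrees, less where a joint would pass 70% of its speed; a pose out of reach is approached as far as the arm can. A call with a number of a shift or a turn outside -1 to 1 is refused whole. A call with a gripper value outside its range is refused whole. OPENING is the opening, from 0 (shut) to 1 (fully open), set as the call begins (- or left out, the last holds). The fingers move at their own pace and stop on an object; FORCE is the grip in N (left out, the last holds). Time passes only in rows, so rows that repeat a pose let the fingers close, or fill a call up. It gives the time, the measured TCP pose, the force, the opening and the grip force at its end, in the units of the state.
- manip.get_obs(): the state, without advancing time (a new reading comes with each control period).
- manip.camera(name): name is "scene" or "side" or "wrist"; returns the picture (480x640x3 uint8, red, green, blue); there is no depth.
- manip.camera_params(name): a dict with "fov_y" (degrees; the focal length in pixels is half the picture's height over the tangent of half this angle, whatever the lens; pixels are square), "cx", "cy" (the principal point, pixels), "camera_from_world" (4x4, takes a point from world to camera coordinates); the wrist camera has in their place "T_tool_cam" (4x4, takes a point from camera to tool coordinates, whose origin is the TCP and whose axes are the flange's). Camera axes: x right, y up, looking along -z (the intrinsics and any distortion apply to the point x, -y, -z); pixel columns grow to the right and rows downward; lengths in m; the calibration is good to about 2 mm. A picture is of the moment at which its call begins: read the wrist's pose just before it. camera_params takes no time and is no camera call.
- manip.hand_in(): hands the job in; it is judged then, once.
The state is a dict: "clock": time; "joint_pos": joint angles; "joint_velocities": joint speeds; "tau": joint torques, N m; "position": TCP position; "ee_rot": TCP orientation; "ft_force": force on the tool from outside, world axes, zero at the start; "torque": the same for the moment, N m; "grip_width": opening from 0.0 (shut) to 1.0 (fully open); "grasp_force": force on a finger pad.
Only numpy, scipy, OpenCV 4.12 (cv2) and the standard library are available. Lean on these libraries where they do the work, as an engineer would, in place of code of your own. Each camera call takes 0.05 s, during which the arm holds its last target. There are 200 camera calls.

## Working session

There is one attempt and no reset: what is moved stays moved. The work goes in short steps, Python scripts to look and compute and a shell command to move; the robot and the scene stay as the last step left them, time stands still between calls to the robot, and variables do not carry over. Pictures are saved under pics/ and viewed, at most 10 in all, crops included, and the job is handed in when it is done.

```bash
mkdir -p pics; python3 - <<'E'
from workcell import manip
import cv2, numpy as np
o=manip.get_obs(); print({k:np.round(v,3).tolist() for k,v in o.items()})
for n in("scene","side","wrist"):
    cv2.imwrite(f"pics/{n}0.png",manip.camera(n)[:,:,::-1]); p=manip.camera_params(n)
    print(n,{k:np.round(v,4).tolist() for k,v in p.items()})
E
```

```text
{'clock': 0.0, 'joint_pos': [-0.023, 0.333, -0.065, 1.461, 0.022, 1.35, -0.089], 'joint_velocities': [0.0, -0.001, 0.0, -0.0, -0.0, 0.001, -0.0], 'tau': [0.0, -62.545, 0.05, -39.161, 0.016, 0.01, -0.0], 'position': [0.625, -0.0, 0.23], 'ee_rot': [0.707, 0.707, -0.001, -0.0], 'ft_force': [0.082, 0.189, -0.576], 'torque': [-0.009, 0.03, 0.024], 'grasp_force': 0.0, 'grip_width': 1.001}
scene {'fov_y': 47.7925, 'cx': 312.4507, 'cy': 234.8797, 'camera_from_world': [[-0.7899, 0.6128, -0.024, 0.4502], [-0.396, -0.4798, 0.7829, 0.156], [0.4683, 0.6279, 0.6217, -1.7213], [0.0, 0.0, 0.0, 1.0]]}
side {'fov_y': 49.8427, 'cx': 313.4789, 'cy': 236.6229, 'camera_from_world': [[-0.7446, -0.6673, 0.0186, 0.4109], [0.4511, -0.4824, 0.7509, -0.2906], [-0.4921, 0.5675, 0.6602, -1.0013], [0.0, 0.0, 0.0, 1.0]]}
wrist {'fov_y': 59.48, 'cx': 319.1896, 'cy': 242.9663, 'T_tool_cam': [[0.0006, 0.965, 0.2622, 0.0654], [1.0, -0.0005, -0.0005, 0.0005], [-0.0004, 0.2622, -0.965, -0.1428], [0.0, 0.0, 0.0, 1.0]]}
```

View pics/scene0.png

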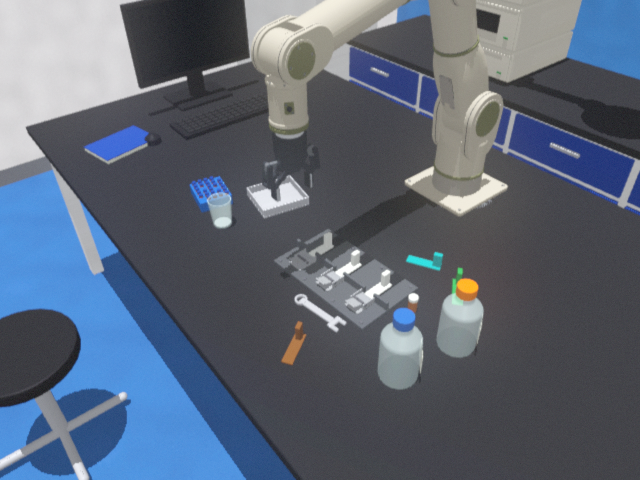

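View pics/wrist0.png

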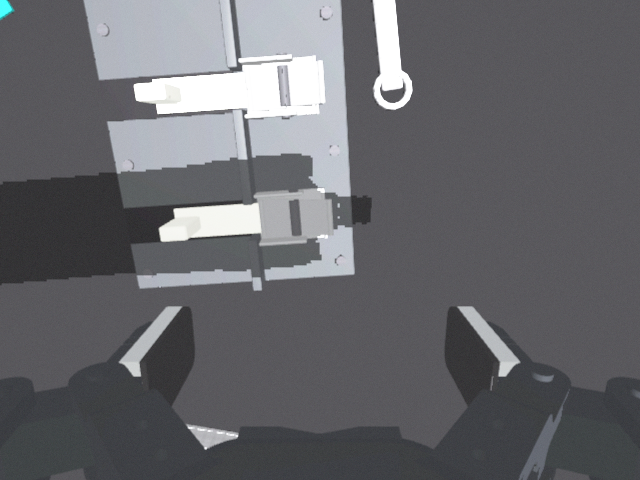

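The wrist view shows two of the white cards (tabs near (152,93) and (180,229)), with their clips at about (283,86) and (295,217) and the plate's -y corners at (139,289) and (354,274). The scene view shows three white cards on the plate, with tabs at (327,241), (355,258) and (385,280). It also shows the decoys: turquoise at (425,262), green at (458,285) and brown at (294,345), all off the plate. The white cards are the ones meant. The tray is at (277,196).

```bash
cat > h.py <<'E'
import numpy as np, cv2
from workcell import manip
from scipy.spatial.transform import Rotation as R
def cam(name,obs=None):
    p=manip.camera_params(name); f=240/np.tan(np.radians(p["fov_y"])/2)
    if name=="wrist":
        o=obs or manip.get_obs(); T=np.eye(4); T[:3,:3]=R.from_quat(o["ee_rot"]).as_matrix(); T[:3,3]=o["position"]
        W=T@np.array(p["T_tool_cam"])
    else: W=np.linalg.inv(np.array(p["camera_from_world"]))
    return f,p["cx"],p["cy"],W
def px2w(c,u,v,z):
    f,cx,cy,W=c; d=W[:3,:3]@np.array([(u-cx)/f,-(v-cy)/f,-1]); return W[:3,3]+d*(z-W[2,3])/d[2]
def w2px(c,P):
    f,cx,cy,W=c; q=np.linalg.inv(W)@np.r_[P,1]; return cx+f*q[0]/-q[2], cy-f*q[1]/-q[2]
E
python3 - <<'E'
from h import *
w=cam("wrist"); s=cam("scene")
for n,c,u,v,z in [("corner-x",w,139,289,.01),("corner+x",w,354,274,.01),("tab1",w,180,222,.056),("tab2",w,152,88,.056),("stab1",s,328,234,.056),("stab2",s,355,253,.056),("stab3",s,385,273,.056),
 ("tray l",s,247,190,.028),("tray b",s,258,214,.028),("tray r",s,308,200,.028),("tray t",s,294,180,.028),("pl L",s,275,262,.01),("pl bot",s,364,323,.01),("pl R",s,416,288,.01),("vial",s,413,297,.045),("bottleO",s,467,290,.18),("bottleB",s,403,320,.18)]:
    print(n,px2w(c,u,v,z).round(4)[:2])
i=manip.camera("scene")[:,:,::-1]
cv2.imwrite("pics/crop1.png",cv2.resize(i[160:360,220:500],None,fx=2.8,fy=2.8,interpolation=cv2.INTER_CUBIC))
E
```

```text
corner-x [ 0.4586 -0.0776]
corner+x [ 0.6571 -0.0628]
tab1 [ 0.5176 -0.0042]
tab2 [0.5061 0.0934]
stab1 [ 0.5089 -0.0084]
stab2 [0.505  0.0966]
stab3 [0.4982 0.2   ]
tray l [ 0.5418 -0.3665]
tray b [ 0.5849 -0.2388]
tray r [ 0.4292 -0.2021]
tray t [ 0.3959 -0.3188]
pl L [ 0.6566 -0.0503]
pl bot [0.6185 0.2591]
pl R [0.4401 0.254 ]
vial [0.4965 0.2938]
bottleO [0.5049 0.4353]
bottleB [0.6637 0.4117]
```

View pics/crop1.png

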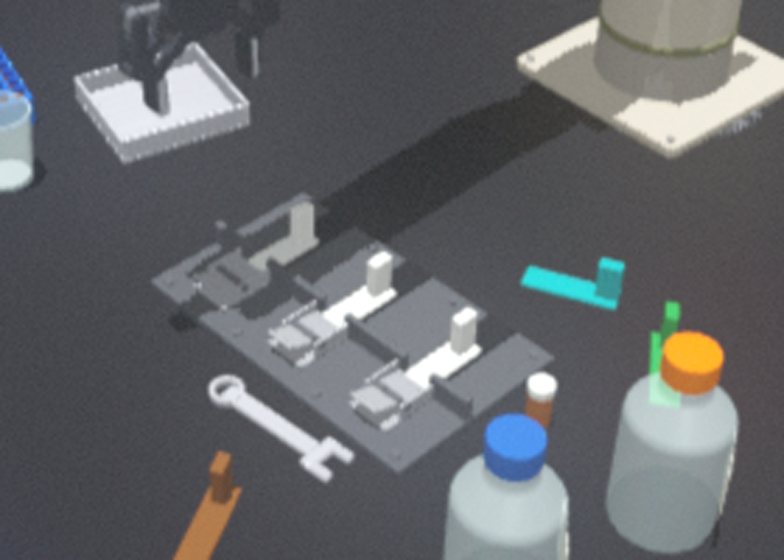

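The crop confirms three white cards at (305,222), (380,272) and (463,330). The turquoise, green and brown ones lie off the plate. Next I turn the tool so that it closes across y, and move over the middle lane.

```bash
python3 -m inch '[[[0.1,-0.1,0],[0,0,0.12]],[[0.25,-0.25,0],[0,0,0.3]],[[0.4,-0.4,0],[0,0,0.48]],[[0.55,-0.55,0],[0,0,0.65]],[[0.7,-0.7,0],[0,0,0.8]],[[0.85,-0.85,0],[0,0,0.9]],[[1,-1,0],[0,0,1]],[[1,-1,0],[0,0,1]],[[1,-1,0],[0,0,1]],[[1,-1,0],[0,0,1]]]' 0.5 30
python3 -m inch '[[[0,-0.05,0],[0,0,0.15]],[[0,-0.1,0],[0,0,0.3]],[[-0.03,-0.2,0],[0,0,0.45]],[[-0.06,-0.3,0],[0,0,0.6]],[[-0.09,-0.35,0],[0,0,0.75]],[[-0.09,-0.35,0],[0,0,0.85]],[[-0.09,-0.35,0],[0,0,0.905]],[[-0.09,-0.35,0],[0,0,0.905]],[[-0.09,-0.35,0],[0,0,0.905]],[[-0.09,-0.35,0],[0,0,0.905]]]'
python3 - <<'E'
from h import *
o=manip.get_obs(); print(o["position"],o["ee_rot"],o["ft_force"],o["joint_pos"])
cv2.imwrite("pics/w1.png",manip.camera("wrist")[:,:,::-1])
E
```

```text
clock: 1.2
position: [0.5455, 0.0791, 0.2313]
ee_rot: [0.924, 0.383, 0.0, 0.0]
ft_force: [0.4, -0.4, 0.6]
grip_width: 0.503
grasp_force: 0.0
clock: 2.2
position: [0.5203, 0.0944, 0.2312]
ee_rot: [0.999, 0.038, -0.0, 0.0]
ft_force: [-0.3, 0.2, 0.0]
grip_width: 0.501
grasp_force: 0.0
[0.52030815 0.09444322 0.23124528] [ 9.99286084e-01  3.77798940e-02 -1.97941133e-05  3.27388264e-05] [-0.34216088  0.24163373  0.02591861] [-2.58396432e-01  1.21357089e-01 -8.29410323e-03  1.71607741e+00
  1.09762934e-03  1.30421585e+00 -1.76213730e+00]
```

View pics/w1.png

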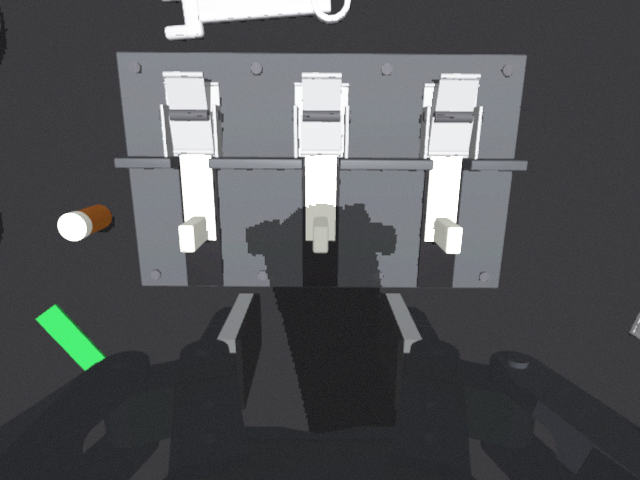

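The plate lies square in the view, with corners (118,53), (525,55), (141,288) and (499,289). The three tabs are at (188,236), (320,247) and (454,239), and the blades meet the fence at (197,156), (321,156) and (446,158).

```bash
cat >> h.py <<'E'
def solve(c):
    K=np.array([[-.1,.165,.01],[.1,.165,.01],[.1,-.165,.01],[-.1,-.165,.01]])
    return K
E
python3 - <<'E'
from h import *
w=cam("wrist"); 
C=[px2w(w,*p,.01)[:2] for p in [(141,288),(118,53),(525,55),(499.5,289.5)]]
K=np.array([[-.1,.165],[.1,.165],[.1,-.165],[-.1,-.165]])
C=np.array(C); print(C.round(4).tolist()); m=C.mean(0)
H=(K.T@(C-m)); yaw=np.arctan2(H[0,1]-H[1,0],H[0,0]+H[1,1]); print("plate",m,yaw)
Rz=np.array([[np.cos(yaw),-np.sin(yaw)],[np.sin(yaw),np.cos(yaw)]]); print("res",(C-m-K@Rz.T).round(4).tolist())
o=manip.get_obs(); t=R.from_quat(o["ee_rot"]).as_matrix(); print("toolyaw",np.arctan2(t[1,0],t[0,0]))
for n,u,v,z in [("tabL",187,243,.056),("tabM",320,248,.056),("tabR",455,244,.056),("bladeL",197,156,.016),("bladeM",321,156,.016),("bladeR",446,158,.016),("vial",74,226,.045)]:
    p=px2w(w,u,v,z)[:2]; print(n,p.round(4),(Rz.T@(p-m)).round(4))
for y in (.105,0,-.105):
    g=m+Rz@[-.043,y]; c=m+Rz@[.047,y]; d=t.T@(np.r_[g,o["position"][2]]-o["position"])
    print(y,"grip",g.round(4),"clipmid",c.round(4),"shift tool",d.round(4), "px",np.round(w2px(w,np.r_[g,.056])), np.round(w2px(w,np.r_[c,.019])))
E
```

```text
[[0.433, 0.252], [0.6332, 0.2634], [0.6565, -0.0615], [0.4566, -0.0788]]
plate [0.54481118 0.09376217] 0.07145216232976734
res [[-0.0003, 0.0008], [0.0004, -0.0021], [0.0002, 0.0021], [-0.0003, -0.0009]]
toolyaw 0.07539257197726539
tabL [0.493  0.1954] [-0.0444  0.1051]
tabM [0.4968 0.0911] [-0.0481  0.0008]
tabR [ 0.5081 -0.0144] [-0.0444 -0.1052]
bladeL [0.5574 0.1988] [0.0201 0.1038]
bladeM [0.5653 0.0954] [0.0206 0.0002]
bladeR [ 0.5716 -0.0091] [ 0.0194 -0.1045]
vial [0.4971 0.289 ] [-0.0337  0.1982]
0.105 grip [0.4944 0.1954] clipmid [0.5842 0.2018] shift tool [-0.0181 -0.1026 -0.    ] px [187. 241.] [192. 122.]
0 grip [0.5019 0.0907] clipmid [0.5917 0.0971] shift tool [-0.0186  0.0024  0.    ] px [321. 242.] [321. 123.]
-0.105 grip [ 0.5094 -0.014 ] clipmid [ 0.5992 -0.0076] shift tool [-0.019   0.1074  0.    ] px [455. 242.] [450. 124.]
```

```bash
python3 -m inch '[[[-0.05,0.01,0.1],[0,0,0]],[[-0.1,0.02,0.3],[0,0,0]],[[-0.15,0.03,0.5],[0,0,0]],[[-0.2,0.03,0.7],[0,0,0]],[[-0.23,0.03,0.85],[0,0,0]],[[-0.23,0.03,0.95],[0,0,0]],[[-0.23,0.03,1],[0,0,0]],[[-0.23,0.03,1],[0,0,0]],[[-0.23,0.03,1],[0,0,0]],[[-0.23,0.03,1],[0,0,0]]]' 0.5 30
python3 -m inch '[[[0,0,0.1],[0,0,0]],[[0,0,0.2],[0,0,0]],[[0,0,0.35],[0,0,0]],[[0,0,0.5],[0,0,0]],[[0,0,0.65],[0,0,0]],[[0,0,0.8],[0,0,0]],[[0,0,0.9],[0,0,0]],[[0,0,1],[0,0,0]],[[0,0,1],[0,0,0]],[[0,0,1],[0,0,0]]]'
python3 - <<'E'
from h import *
cv2.imwrite("pics/s1.png",cv2.resize(manip.camera("side")[:,:,::-1],None,fx=1.25,fy=1.25))
E
```

```text
clock: 3.25
position: [0.5024, 0.0911, 0.1519]
ee_rot: [0.999, 0.037, 0.001, -0.0]
ft_force: [-0.1, 0.1, -0.1]
grip_width: 0.5
grasp_force: 0.0
clock: 4.25
position: [0.5021, 0.091, 0.0715]
ee_rot: [0.999, 0.037, 0.0, -0.0]
ft_force: [0.6, 0.5, 0.0]
grip_width: 0.5
grasp_force: 0.0
```

View pics/s1.png

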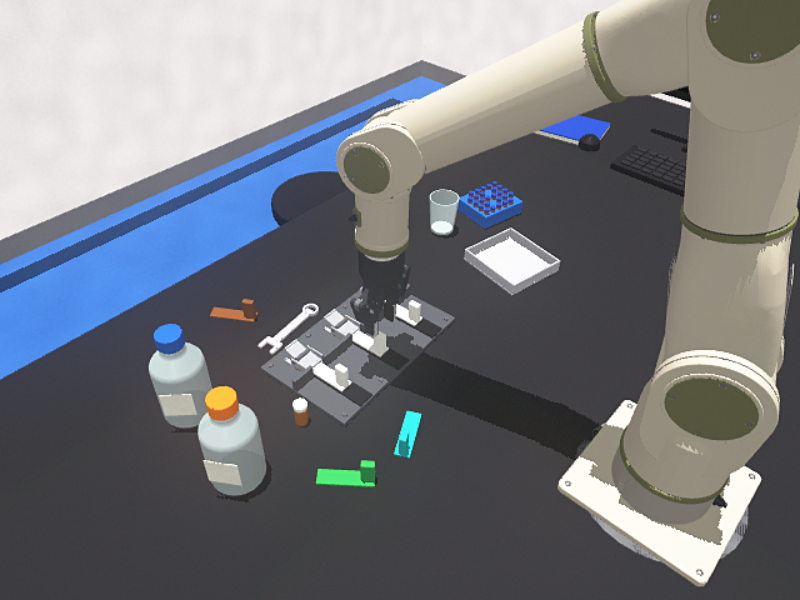

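The side view shows the open fingers straddling the middle tab at (378,338). The tray is clear of everything, with rim corners at (463,258), (511,229), (560,262) and (512,292). Now I go down and close.

```bash
python3 -m inch '[[[0,0,0.1],[0,0,0]],[[0,0,0.2],[0,0,0]],[[0,0,0.3],[0,0,0]],[[0,0,0.4],[0,0,0]],[[0,0,0.5],[0,0,0]],[[0,0,0.58],[0,0,0]],[[0,0,0.62],[0,0,0]],[[0,0,0.62],[0,0,0]],[[0,0,0.62],[0,0,0]],[[0,0,0.62],[0,0,0]]]'
python3 -m inch '[[[0,0,0],[0,0,0]],[[0,0,0],[0,0,0]],[[0,0,0],[0,0,0]],[[0,0,0],[0,0,0]],[[0,0,0],[0,0,0]],[[0,0,0],[0,0,0]],[[0,0,0],[0,0,0]],[[0,0,0],[0,0,0]],[[0,0,0],[0,0,0]],[[0,0,0],[0,0,0]]]' 0 40
python3 -m inch '[[[-0.012,0,0],[0,0,0]],[[-0.024,0,0],[0,0,0]],[[-0.036,0,0],[0,0,0]],[[-0.048,0,0],[0,0,0]],[[-0.06,0,0],[0,0,0]],[[-0.072,0,0],[0,0,0]],[[-0.084,0,0],[0,0,0]],[[-0.096,0,0],[0,0,0]],[[-0.108,0,0],[0,0,0]],[[-0.12,0,0],[0,0,0]]]'
```

```text
clock: 5.3
position: [0.5023, 0.091, 0.0221]
ee_rot: [0.999, 0.037, 0.0, -0.0]
ft_force: [-0.7, 0.1, -0.1]
grip_width: 0.499
grasp_force: 0.0
clock: 6.3
position: [0.5022, 0.0911, 0.022]
ee_rot: [0.999, 0.037, 0.0, -0.0]
ft_force: [-1.4, 0.3, 6.0]
grip_width: 0.133
grasp_force: 39.7
clock: 7.3
position: [0.4942, 0.0903, 0.022]
ee_rot: [0.999, 0.037, 0.002, -0.0]
ft_force: [10.3, 1.3, -4.5]
grip_width: 0.135
grasp_force: 38.9
```

```bash
python3 -m inch '[[[-0.01,0,0],[0,0,0]],[[-0.02,0,0],[0,0,0]],[[-0.03,0,0],[0,0,0]],[[-0.04,0,0],[0,0,0]],[[-0.05,0,0],[0,0,0]],[[-0.06,0,0],[0,0,0]],[[-0.07,0,0],[0,0,0]],[[-0.08,0,0],[0,0,0]],[[-0.09,0,0],[0,0,0]],[[-0.1,0,0],[0,0,0]]]'
python3 -m inch '[[[-0.02,0,0],[0,0,0]],[[-0.04,0,0],[0,0,0]],[[-0.06,0,0],[0,0,0]],[[-0.08,0,0],[0,0,0]],[[-0.1,0,0],[0,0,0]],[[-0.12,0,0],[0,0,0]],[[-0.14,0,0],[0,0,0]],[[-0.16,0,0],[0,0,0]],[[-0.18,0,0],[0,0,0]],[[-0.18,0,0],[0,0,0]]]'
```

```text
clock: 8.3
position: [0.485, 0.0897, 0.022]
ee_rot: [0.999, 0.037, 0.001, -0.0]
ft_force: [2.7, -0.8, 3.5]
grip_width: 0.134
grasp_force: 40.0
clock: 9.3
position: [0.4701, 0.0886, 0.022]
ee_rot: [0.999, 0.037, 0.0, -0.0]
ft_force: [2.5, 0.1, 6.1]
grip_width: 0.131
grasp_force: 40.4
```

```bash
python3 -m inch '[[[0,0,0],[0,0,0]],[[0,0,0],[0,0,0]],[[0,0,0],[0,0,0]],[[0,0,-0.05],[0,0,0]],[[0,0,-0.15],[0,0,0]],[[0,0,-0.3],[0,0,0]],[[0,0,-0.5],[0,0,0]],[[0,0,-0.7],[0,0,0]],[[0,0,-0.85],[0,0,0]],[[0,0,-0.9],[0,0,0]]]' 0.5 40
python3 -m inch '[[[0.03,-0.05,-0.1],[0,0,0]],[[0.08,-0.15,-0.2],[0,0,0]],[[0.15,-0.3,-0.3],[0,0,0]],[[0.22,-0.5,-0.3],[0,0,0]],[[0.3,-0.7,-0.3],[0,0,0]],[[0.36,-0.85,-0.3],[0,0,0]],[[0.4,-0.95,-0.3],[0,0,0]],[[0.4,-1,-0.3],[0,0,0]],[[0.4,-1,-0.3],[0,0,0]],[[0.4,-1,-0.3],[0,0,0]]]'
python3 - <<'E'
from h import *
o=manip.get_obs(); w=cam("wrist",o); i=manip.camera("wrist")[:,:,::-1]; cv2.imwrite("pics/w2.png",i)
t=R.from_quat(o["ee_rot"]).as_matrix(); print(o["position"],(t.T@(np.array([.4944,.1954,.022])-o["position"])/.08).round(3))
E
```

```text
clock: 10.3
position: [0.4709, 0.0888, 0.0956]
ee_rot: [0.999, 0.037, 0.001, -0.0]
ft_force: [-0.6, -0.3, 0.5]
grip_width: 0.495
grasp_force: 0.0
clock: 11.3
position: [0.4959, 0.1701, 0.1176]
ee_rot: [0.999, 0.037, -0.0, 0.0]
ft_force: [-0.5, 0.3, -0.6]
grip_width: 0.497
grasp_force: 0.0
[0.49591562 0.17013483 0.1176215 ] [ 0.005 -0.317  1.195]
```

View pics/w2.png

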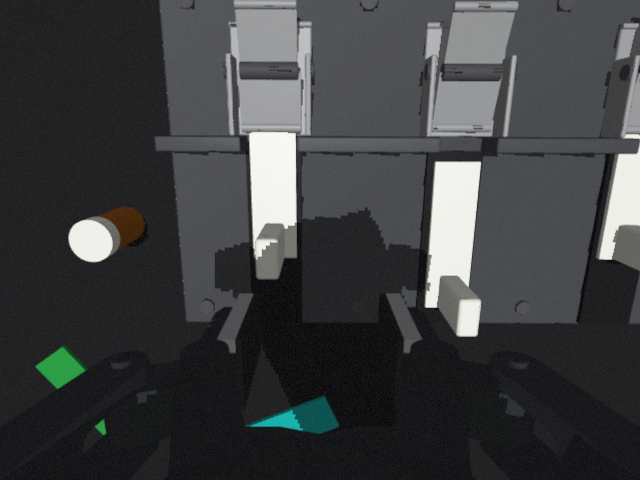

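The middle card is drawn clear, with its blade end at row 160 short of the fence, and its clip still stands at the fence. Next is the left card, whose tab is at (270,250).

```bash
python3 -m inch '[[[0,-0.1,0],[0,0,0]],[[0,-0.2,0.05],[0,0,0]],[[0,-0.28,0.15],[0,0,0]],[[0,-0.32,0.3],[0,0,0]],[[0,-0.32,0.45],[0,0,0]],[[0,-0.32,0.6],[0,0,0]],[[0,-0.32,0.75],[0,0,0]],[[0,-0.32,0.88],[0,0,0]],[[0,-0.32,0.97],[0,0,0]],[[0,-0.32,1],[0,0,0]]]' 0.5
python3 -m inch '[[[0,0,0.05],[0,0,0]],[[0,0,0.1],[0,0,0]],[[0,0,0.15],[0,0,0]],[[0,0,0.19],[0,0,0]],[[0,0,0.19],[0,0,0]],[[0,0,0.19],[0,0,0]],[[0,0,0.19],[0,0,0]],[[0,0,0.19],[0,0,0]],[[0,0,0.19],[0,0,0]],[[0,0,0.19],[0,0,0]]]'
python3 -m inch '[[[0,0,0],[0,0,0]],[[0,0,0],[0,0,0]],[[0,0,0],[0,0,0]],[[0,0,0],[0,0,0]],[[0,0,0],[0,0,0]],[[0,0,0],[0,0,0]],[[0,0,0],[0,0,0]],[[0,0,0],[0,0,0]],[[0,0,0],[0,0,0]],[[0,0,0],[0,0,0]]]' 0 40
python3 -m inch '[[[-0.012,0,0],[0,0,0]],[[-0.024,0,0],[0,0,0]],[[-0.036,0,0],[0,0,0]],[[-0.048,0,0],[0,0,0]],[[-0.06,0,0],[0,0,0]],[[-0.072,0,0],[0,0,0]],[[-0.084,0,0],[0,0,0]],[[-0.096,0,0],[0,0,0]],[[-0.108,0,0],[0,0,0]],[[-0.12,0,0],[0,0,0]]]'
python3 -m inch '[[[-0.01,0,0],[0,0,0]],[[-0.02,0,0],[0,0,0]],[[-0.03,0,0],[0,0,0]],[[-0.04,0,0],[0,0,0]],[[-0.05,0,0],[0,0,0]],[[-0.06,0,0],[0,0,0]],[[-0.07,0,0],[0,0,0]],[[-0.08,0,0],[0,0,0]],[[-0.09,0,0],[0,0,0]],[[-0.1,0,0],[0,0,0]]]'
python3 -m inch '[[[-0.02,0,0],[0,0,0]],[[-0.04,0,0],[0,0,0]],[[-0.06,0,0],[0,0,0]],[[-0.08,0,0],[0,0,0]],[[-0.1,0,0],[0,0,0]],[[-0.12,0,0],[0,0,0]],[[-0.14,0,0],[0,0,0]],[[-0.16,0,0],[0,0,0]],[[-0.18,0,0],[0,0,0]],[[-0.18,0,0],[0,0,0]]]'
```

```text
clock: 12.35
position: [0.4937, 0.196, 0.0367]
ee_rot: [0.999, 0.037, -0.001, 0.0]
ft_force: [-0.6, 0.5, 0.5]
grip_width: 0.499
grasp_force: 0.0
clock: 13.35
position: [0.4941, 0.1963, 0.0226]
ee_rot: [0.999, 0.037, 0.0, -0.0]
ft_force: [-0.1, 0.3, 0.2]
grip_width: 0.5
grasp_force: 0.0
clock: 14.35
position: [0.4942, 0.1963, 0.0227]
ee_rot: [0.999, 0.037, 0.0, -0.0]
ft_force: [-0.5, -0.3, 3.1]
grip_width: 0.13
grasp_force: 39.3
clock: 15.35
position: [0.4845, 0.1956, 0.0226]
ee_rot: [0.999, 0.037, 0.0, -0.0]
ft_force: [4.3, 0.1, 1.1]
grip_width: 0.133
grasp_force: 39.1
clock: 16.35
position: [0.4764, 0.195, 0.0226]
ee_rot: [0.999, 0.037, 0.0, -0.0]
ft_force: [2.4, 0.5, 4.4]
grip_width: 0.132
grasp_force: 39.5
clock: 17.35
position: [0.462, 0.1939, 0.0226]
ee_rot: [0.999, 0.037, 0.0, -0.0]
ft_force: [2.8, -0.2, 5.9]
grip_width: 0.133
grasp_force: 39.9
```

```bash
python3 -m inch '[[[0,0,0],[0,0,0]],[[0,0,0],[0,0,0]],[[0,0,0],[0,0,0]],[[0,0,-0.05],[0,0,0]],[[0,0,-0.15],[0,0,0]],[[0,0,-0.3],[0,0,0]],[[0,0,-0.5],[0,0,0]],[[0,0,-0.7],[0,0,0]],[[0,0,-0.85],[0,0,0]],[[0,0,-0.9],[0,0,0]]]' 0.5 40
python3 -m inch '[[[0.03,0.08,-0.05],[0,0,0]],[[0.08,0.2,-0.05],[0,0,0]],[[0.15,0.34,-0.05],[0,0,0]],[[0.22,0.48,-0.05],[0,0,0]],[[0.3,0.62,-0.05],[0,0,0]],[[0.36,0.76,-0.05],[0,0,0]],[[0.39,0.88,-0.05],[0,0,0]],[[0.39,1,-0.05],[0,0,0]],[[0.39,1,-0.05],[0,0,0]],[[0.39,1,-0.05],[0,0,0]]]'
python3 -m inch '[[[0,0.1,0],[0,0,0]],[[0,0.25,0],[0,0,0]],[[0,0.45,0],[0,0,0]],[[0,0.65,0],[0,0,0]],[[0,0.85,0],[0,0,0]],[[0,0.95,0],[0,0,0]],[[0,1,0],[0,0,0]],[[0,1,0],[0,0,0]],[[0,1,0],[0,0,0]],[[0,1,0],[0,0,0]]]'
python3 - <<'E'
from h import *
o=manip.get_obs()
t=R.from_quat(o["ee_rot"]).as_matrix(); print(o["position"],(t.T@(np.array([.5094,-.0140,.022])-o["position"])/.08).round(3))
E
```

```text
clock: 18.35
position: [0.463, 0.1943, 0.0965]
ee_rot: [0.999, 0.037, 0.001, -0.001]
ft_force: [-0.2, -0.7, -0.3]
grip_width: 0.499
grasp_force: 0.0
clock: 19.35
position: [0.4991, 0.1165, 0.0985]
ee_rot: [0.999, 0.037, -0.0, -0.0]
ft_force: [-0.3, 0.1, -0.5]
grip_width: 0.497
grasp_force: 0.0
clock: 20.35
position: [0.5052, 0.0374, 0.0985]
ee_rot: [0.999, 0.038, 0.0, -0.0]
ft_force: [-0.2, -0.2, 0.8]
grip_width: 0.504
grasp_force: 0.0
[0.50520738 0.03737392 0.09852707] [0.004 0.645 0.956]
```

```bash
python3 -m inch '[[[0,0.15,0],[0,0,0]],[[0,0.35,0],[0,0,0]],[[0,0.53,0],[0,0,0]],[[0,0.62,0],[0,0,0]],[[0,0.64,0.05],[0,0,0]],[[0,0.64,0.15],[0,0,0]],[[0,0.64,0.3],[0,0,0]],[[0,0.64,0.45],[0,0,0]],[[0,0.64,0.6],[0,0,0]],[[0,0.64,0.65],[0,0,0]]]' 0.5
python3 -m inch '[[[0,0,0.05],[0,0,0]],[[0,0,0.12],[0,0,0]],[[0,0,0.2],[0,0,0]],[[0,0,0.26],[0,0,0]],[[0,0,0.3],[0,0,0]],[[0,0,0.3],[0,0,0]],[[0,0,0.3],[0,0,0]],[[0,0,0.3],[0,0,0]],[[0,0,0.3],[0,0,0]],[[0,0,0.3],[0,0,0]]]'
python3 -m inch '[[[0,0,0],[0,0,0]],[[0,0,0],[0,0,0]],[[0,0,0],[0,0,0]],[[0,0,0],[0,0,0]],[[0,0,0],[0,0,0]],[[0,0,0],[0,0,0]],[[0,0,0],[0,0,0]],[[0,0,0],[0,0,0]],[[0,0,0],[0,0,0]],[[0,0,0],[0,0,0]]]' 0 40
python3 -m inch '[[[-0.012,0,0],[0,0,0]],[[-0.024,0,0],[0,0,0]],[[-0.036,0,0],[0,0,0]],[[-0.048,0,0],[0,0,0]],[[-0.06,0,0],[0,0,0]],[[-0.072,0,0],[0,0,0]],[[-0.084,0,0],[0,0,0]],[[-0.096,0,0],[0,0,0]],[[-0.108,0,0],[0,0,0]],[[-0.12,0,0],[0,0,0]]]'
python3 -m inch '[[[-0.01,0,0],[0,0,0]],[[-0.02,0,0],[0,0,0]],[[-0.03,0,0],[0,0,0]],[[-0.04,0,0],[0,0,0]],[[-0.05,0,0],[0,0,0]],[[-0.06,0,0],[0,0,0]],[[-0.07,0,0],[0,0,0]],[[-0.08,0,0],[0,0,0]],[[-0.09,0,0],[0,0,0]],[[-0.1,0,0],[0,0,0]]]'
python3 -m inch '[[[-0.02,0,0],[0,0,0]],[[-0.04,0,0],[0,0,0]],[[-0.06,0,0],[0,0,0]],[[-0.08,0,0],[0,0,0]],[[-0.1,0,0],[0,0,0]],[[-0.12,0,0],[0,0,0]],[[-0.14,0,0],[0,0,0]],[[-0.16,0,0],[0,0,0]],[[-0.18,0,0],[0,0,0]],[[-0.18,0,0],[0,0,0]]]'
python3 -m inch '[[[0,0,0],[0,0,0]],[[0,0,0],[0,0,0]],[[0,0,0],[0,0,0]],[[0,0,-0.05],[0,0,0]],[[0,0,-0.15],[0,0,0]],[[0,0,-0.3],[0,0,0]],[[0,0,-0.5],[0,0,0]],[[0,0,-0.7],[0,0,0]],[[0,0,-0.85],[0,0,0]],[[0,0,-0.95],[0,0,0]]]' 0.5 40
```

```text
clock: 21.35
position: [0.508, -0.0142, 0.0445]
ee_rot: [0.999, 0.038, -0.001, 0.0]
ft_force: [0.5, -0.7, 0.8]
grip_width: 0.5
grasp_force: 0.0
clock: 22.35
position: [0.5092, -0.0144, 0.0227]
ee_rot: [0.999, 0.037, 0.0, -0.0]
ft_force: [-0.6, 1.5, -0.4]
grip_width: 0.5
grasp_force: 0.0
clock: 23.35
position: [0.5092, -0.0143, 0.0226]
ee_rot: [0.999, 0.037, 0.0, -0.0]
ft_force: [-0.2, 1.1, 3.4]
grip_width: 0.134
grasp_force: 39.7
clock: 24.35
position: [0.501, -0.0151, 0.0227]
ee_rot: [0.999, 0.037, 0.002, 0.0]
ft_force: [9.5, 0.8, -6.2]
grip_width: 0.132
grasp_force: 38.8
clock: 25.35
position: [0.4917, -0.0158, 0.0226]
ee_rot: [0.999, 0.037, 0.0, 0.0]
ft_force: [1.4, 0.6, 2.3]
grip_width: 0.135
grasp_force: 40.0
clock: 26.35
position: [0.477, -0.0168, 0.0226]
ee_rot: [0.999, 0.037, 0.0, -0.0]
ft_force: [2.7, 0.9, 5.5]
grip_width: 0.14
grasp_force: 40.4
clock: 27.35
position: [0.4776, -0.0168, 0.1001]
ee_rot: [0.999, 0.037, 0.001, -0.0]
ft_force: [-0.7, -0.0, -0.8]
grip_width: 0.497
grasp_force: 0.0
```

At the same 8 to 9 mm of stroke the pulls were 10.3 N (middle), 4.3 N (left, y = +0.105) and 9.5 N (right), so the left clip is the weak one. I move above it and look again.

```bash
python3 -m inch '[[[0.05,-0.08,-0.05],[0,0,0]],[[0.15,-0.2,-0.1],[0,0,0]],[[0.25,-0.34,-0.2],[0,0,0]],[[0.35,-0.48,-0.3],[0,0,0]],[[0.45,-0.62,-0.3],[0,0,0]],[[0.55,-0.76,-0.3],[0,0,0]],[[0.6,-0.9,-0.3],[0,0,0]],[[0.6,-1,-0.3],[0,0,0]],[[0.6,-1,-0.3],[0,0,0]],[[0.6,-1,-0.3],[0,0,0]]]' 0.75
python3 -m inch '[[[0.05,-0.08,0],[0,0,0]],[[0.15,-0.2,0],[0,0,0]],[[0.25,-0.34,0],[0,0,0]],[[0.35,-0.48,0],[0,0,0]],[[0.45,-0.62,0],[0,0,0]],[[0.55,-0.76,0],[0,0,0]],[[0.6,-0.9,0],[0,0,0]],[[0.6,-1,0],[0,0,0]],[[0.6,-1,0],[0,0,0]],[[0.6,-1,0],[0,0,0]]]'
python3 - <<'E'
from h import *
o=manip.get_obs(); w=cam("wrist",o); i=manip.camera("wrist")[:,:,::-1]; cv2.imwrite("pics/w3.png",i)
t=R.from_quat(o["ee_rot"]).as_matrix(); print(o["position"],(t.T@(np.array([.5842,.2018,.012])-o["position"])/.08).round(3), o["joint_pos"].round(2))
m=np.array([.5448,.0938]);a=.0714;Rz=np.array([[np.cos(a),-np.sin(a)],[np.sin(a),np.cos(a)]])
for x in (18,35,45,47,59,76): print(x,[np.round(w2px(w,np.r_[m+Rz@[x/1e3,y/1e3],z])) for y in (83,127) for z in (.01,.028)])
s=cam("side")
T=[px2w(s,u/1.25,v/1.25,.028)[:2] for u,v in [(463,258),(511,229),(560,262),(512,292)]]; print(np.round(T,4).tolist(),np.mean(T,0))
E
```

```text
clock: 28.35
position: [0.5187, 0.0663, 0.1223]
ee_rot: [0.999, 0.037, -0.0, 0.0]
ft_force: [0.4, -1.3, -0.6]
grip_width: 0.748
grasp_force: 0.0
clock: 29.35
position: [0.5607, 0.1497, 0.1225]
ee_rot: [0.999, 0.037, -0.0, 0.0]
ft_force: [-0.0, -0.4, 0.4]
grip_width: 0.749
grasp_force: 0.0
[0.56072183 0.14971535 0.12248287] [ 0.341 -0.628  1.381] [-0.31  0.32 -0.03  1.71  0.01  1.11 -1.84]
18 [array([273., 242.]), array([269., 250.]), array([203., 242.]), array([194., 249.])]
35 [array([272., 215.]), array([269., 221.]), array([201., 215.]), array([192., 221.])]
45 [array([271., 199.]), array([268., 204.]), array([200., 199.]), array([191., 204.])]
47 [array([271., 196.]), array([268., 201.]), array([199., 196.]), array([191., 200.])]
59 [array([271., 176.]), array([267., 180.]), array([198., 176.]), array([189., 179.])]
76 [array([270., 147.]), array([266., 149.]), array([196., 147.]), array([187., 148.])]
[[0.5437, -0.217], [0.5289, -0.3765], [0.3849, -0.3474], [0.4049, -0.1959]] [ 0.46561867 -0.2841925 ]
```

View pics/w3.png

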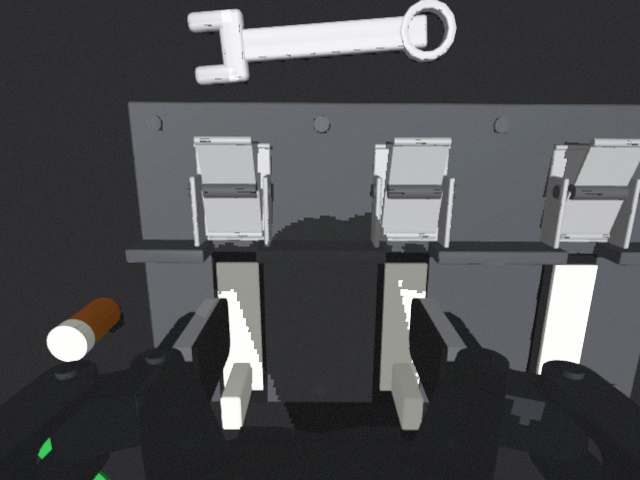

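All three cards lie clear of the fence and the clips still stand at it. The weak clip's cheeks are at (193–270, 180–245). I descend on it, lateral first.

```bash
python3 -m inch '[[[0.05,-0.1,0],[0,0,0]],[[0.12,-0.25,0],[0,0,0]],[[0.2,-0.4,0],[0,0,0]],[[0.27,-0.54,0.05],[0,0,0]],[[0.3,-0.61,0.15],[0,0,0]],[[0.3,-0.62,0.3],[0,0,0]],[[0.3,-0.62,0.45],[0,0,0]],[[0.3,-0.62,0.6],[0,0,0]],[[0.3,-0.62,0.7],[0,0,0]],[[0.3,-0.62,0.75],[0,0,0]]]' 0.75 30
python3 -m inch '[[[0,0,0.06],[0,0,0]],[[0,0,0.15],[0,0,0]],[[0,0,0.25],[0,0,0]],[[0,0,0.35],[0,0,0]],[[0,0,0.45],[0,0,0]],[[0,0,0.55],[0,0,0]],[[0,0,0.61],[0,0,0]],[[0,0,0.65],[0,0,0]],[[0,0,0.65],[0,0,0]],[[0,0,0.65],[0,0,0]]]'
python3 -m inch '[[[0,0,0],[0,0,0]],[[0,0,0],[0,0,0]],[[0,0,0],[0,0,0]],[[0,0,0],[0,0,0]],[[0,0,0],[0,0,0]],[[0,0,0],[0,0,0]],[[0,0,0],[0,0,0]],[[0,0,0],[0,0,0]],[[0,0,0],[0,0,0]],[[0,0,0],[0,0,0]]]' 0 30
```

```text
clock: 30.4
position: [0.5807, 0.2005, 0.0612]
ee_rot: [0.999, 0.037, -0.001, 0.0]
ft_force: [-0.9, -0.3, -0.6]
grip_width: 0.745
grasp_force: 0.0
clock: 31.4
position: [0.5813, 0.2012, 0.0107]
ee_rot: [0.999, 0.037, 0.0, -0.0]
ft_force: [-0.6, 1.1, 0.6]
grip_width: 0.75
grasp_force: 0.0
clock: 32.4
position: [0.5816, 0.2013, 0.0111]
ee_rot: [0.999, 0.037, 0.0, -0.0]
ft_force: [-0.8, -0.4, 6.6]
grip_width: 0.511
grasp_force: 31.7
```

The clip is held: the opening is 0.511, i.e. 43.5 mm, which matches the 44 mm cheeks. I lift it and carry it to the tray.

```bash
python3 -m inch '[[[0,0,-0.03],[0,0,0]],[[0,0,-0.08],[0,0,0]],[[0,0,-0.16],[0,0,0]],[[0,0,-0.28],[0,0,0]],[[0,0,-0.42],[0,0,0]],[[0,0,-0.56],[0,0,0]],[[0,0,-0.7],[0,0,0]],[[0,0,-0.84],[0,0,0]],[[0,0,-0.95],[0,0,0]],[[0,0,-1],[0,0,0]]]'
python3 -m inch '[[[0,0.03,-0.08],[0,0,0]],[[0,0.1,-0.18],[0,0,0]],[[0,0.2,-0.28],[0,0,0]],[[-0.05,0.32,-0.38],[0,0,0]],[[-0.1,0.45,-0.48],[0,0,0]],[[-0.15,0.58,-0.55],[0,0,0]],[[-0.2,0.71,-0.6],[0,0,0]],[[-0.25,0.83,-0.6],[0,0,0]],[[-0.28,0.93,-0.6],[0,0,0]],[[-0.3,1,-0.6],[0,0,0]]]'
python3 - <<'E'
from h import *
s=cam("scene"); print("beaker",px2w(s,221,222,0).round(3),px2w(s,220,199,.085).round(3),"rack",px2w(s,210,192,.045).round(3))
E
```

```text
clock: 33.4
position: [0.5816, 0.2014, 0.0918]
ee_rot: [0.999, 0.037, 0.001, -0.0]
ft_force: [0.7, 0.7, -1.0]
grip_width: 0.508
grasp_force: 31.8
clock: 34.4
position: [0.5628, 0.1186, 0.1382]
ee_rot: [0.999, 0.037, -0.0, 0.0]
ft_force: [0.1, 0.2, -1.4]
grip_width: 0.507
grasp_force: 31.8
beaker [ 0.672 -0.309  0.   ] [ 0.668 -0.301  0.085] rack [ 0.647 -0.407  0.045]
```

```bash
python3 -m inch '[[[-0.03,0.1,0],[0,0,0]],[[-0.06,0.2,0],[0,0,0]],[[-0.1,0.3,0],[0,0,0]],[[-0.13,0.4,0],[0,0,0]],[[-0.16,0.5,0],[0,0,0]],[[-0.19,0.6,0],[0,0,0]],[[-0.22,0.7,0],[0,0,0]],[[-0.26,0.8,0],[0,0,0]],[[-0.29,0.9,0],[0,0,0]],[[-0.32,1,0],[0,0,0]]]'
python3 -m inch '[[[-0.03,0.1,0],[0,0,0]],[[-0.06,0.2,0],[0,0,0]],[[-0.1,0.3,0],[0,0,0]],[[-0.13,0.4,0],[0,0,0]],[[-0.16,0.5,0],[0,0,0]],[[-0.19,0.6,0],[0,0,0]],[[-0.22,0.7,0],[0,0,0]],[[-0.26,0.8,0],[0,0,0]],[[-0.29,0.9,0],[0,0,0]],[[-0.32,1,0],[0,0,0]]]'
python3 -m inch '[[[-0.03,0.1,0],[0,0,0]],[[-0.06,0.2,0],[0,0,0]],[[-0.1,0.3,0],[0,0,0]],[[-0.13,0.4,0],[0,0,0]],[[-0.16,0.5,0],[0,0,0]],[[-0.19,0.6,0],[0,0,0]],[[-0.22,0.7,0],[0,0,0]],[[-0.26,0.8,0],[0,0,0]],[[-0.29,0.9,0],[0,0,0]],[[-0.32,1,0],[0,0,0]]]'
python3 -m inch '[[[-0.03,0.1,0],[0,0,0]],[[-0.06,0.2,0],[0,0,0]],[[-0.1,0.3,0],[0,0,0]],[[-0.13,0.4,0],[0,0,0]],[[-0.16,0.5,0],[0,0,0]],[[-0.19,0.6,0],[0,0,0]],[[-0.22,0.7,0],[0,0,0]],[[-0.25,0.77,0],[0,0,0]],[[-0.25,0.8,0],[0,0,0]],[[-0.25,0.8,0],[0,0,0]]]'
python3 - <<'E'
from h import *
cv2.imwrite("pics/w4.png",manip.camera("wrist")[:,:,::-1]); o=manip.get_obs(); print(o["position"],o["joint_pos"].round(2))
E
```

```text
clock: 35.4
position: [0.5435, 0.0372, 0.1385]
ee_rot: [0.999, 0.037, 0.0, -0.0]
ft_force: [-0.3, 0.2, -0.9]
grip_width: 0.507
grasp_force: 31.8
clock: 36.4
position: [0.5239, -0.0444, 0.1385]
ee_rot: [0.999, 0.037, 0.0, -0.0]
ft_force: [0.4, 0.1, -1.8]
grip_width: 0.509
grasp_force: 31.8
clock: 37.4
position: [0.5043, -0.1261, 0.1385]
ee_rot: [0.999, 0.037, 0.0, -0.0]
ft_force: [0.1, 0.3, -1.1]
grip_width: 0.507
grasp_force: 31.8
clock: 38.4
position: [0.4893, -0.191, 0.1385]
ee_rot: [0.999, 0.037, 0.0, -0.0]
ft_force: [0.2, 0.9, -0.5]
grip_width: 0.508
grasp_force: 31.7
[ 0.48942849 -0.19063062  0.13850815] [ 0.11  0.19  0.19  1.85 -0.04  1.11 -1.18]
```

View pics/w4.png

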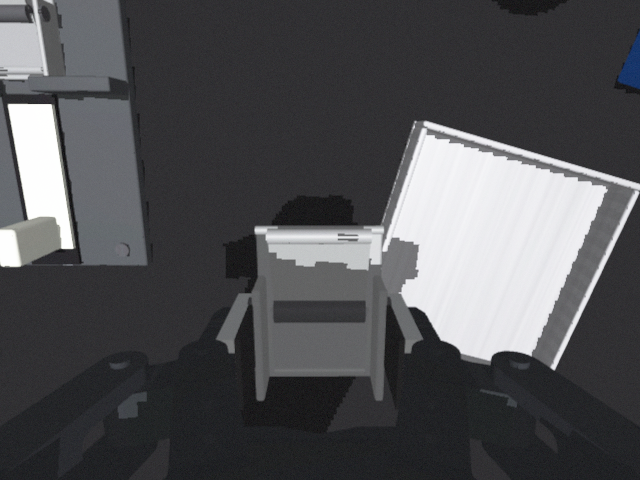

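The clip hangs level between the pads (centre near (320,310)). The tray's rim corners are at (415,122), (637,188) and (553,370).

```bash
python3 - <<'E'
from h import *
o=manip.get_obs(); w=cam("wrist",o); a,b,c=[px2w(w,*p,.028)[:2] for p in [(416,121),(638,188),(553,370)]]
print(a,b,c,np.linalg.norm(a-b),np.linalg.norm(b-c)); m=(a+c)/2; print("tray",m)
t=R.from_quat(o["ee_rot"]).as_matrix(); print((t.T@(np.r_[m,0]-[o["position"][0]+.002,o["position"][1],0])/.08).round(3))
E
```

```text
[ 0.56471208 -0.24210324] [ 0.5362282  -0.38102589] [ 0.41013232 -0.35711251] 0.14181267278528184 0.12834337611658442
tray [ 0.4874222  -0.29960787]
[-0.152  1.355 -0.   ]
```

```bash
python3 -m inch '[[[-0.03,0.08,0],[0,0,0]],[[-0.06,0.2,0],[0,0,0]],[[-0.1,0.32,0],[0,0,0]],[[-0.13,0.44,0],[0,0,0]],[[-0.16,0.56,0],[0,0,0]],[[-0.19,0.68,0],[0,0,0]],[[-0.22,0.8,0],[0,0,0]],[[-0.25,0.9,0],[0,0,0]],[[-0.25,0.97,0],[0,0,0]],[[-0.25,1,0],[0,0,0]]]'
python3 -m inch '[[[-0.03,0.1,0],[0,0,0]],[[-0.06,0.2,0],[0,0,0]],[[-0.06,0.26,0.05],[0,0,0]],[[-0.06,0.26,0.15],[0,0,0]],[[-0.06,0.26,0.3],[0,0,0]],[[-0.06,0.26,0.45],[0,0,0]],[[-0.06,0.26,0.6],[0,0,0]],[[-0.06,0.26,0.75],[0,0,0]],[[-0.06,0.26,0.85],[0,0,0]],[[-0.06,0.26,0.9],[0,0,0]]]'
python3 -m inch '[[[0,0,0.08],[0,0,0]],[[0,0,0.18],[0,0,0]],[[0,0,0.28],[0,0,0]],[[0,0,0.38],[0,0,0]],[[0,0,0.48],[0,0,0]],[[0,0,0.55],[0,0,0]],[[0,0,0.6],[0,0,0]],[[0,0,0.64],[0,0,0]],[[0,0,0.68],[0,0,0]],[[0,0,0.7],[0,0,0]]]'
```

```text
clock: 39.45
position: [0.4753, -0.2727, 0.1385]
ee_rot: [0.999, 0.037, 0.0, 0.0]
ft_force: [0.8, 0.2, -0.9]
grip_width: 0.509
grasp_force: 31.7
clock: 40.45
position: [0.4717, -0.2928, 0.0654]
ee_rot: [0.999, 0.037, -0.001, -0.0]
ft_force: [-0.2, -0.5, -0.6]
grip_width: 0.508
grasp_force: 31.8
clock: 41.45
position: [0.4721, -0.2931, 0.0103]
ee_rot: [0.999, 0.037, 0.0, 0.0]
ft_force: [0.2, -0.7, -0.6]
grip_width: 0.509
grasp_force: 31.8
```

```bash
python3 -m inch '[[[0,0,0.01],[0,0,0]],[[0,0,0.02],[0,0,0]],[[0,0,0.03],[0,0,0]],[[0,0,0.035],[0,0,0]],[[0,0,0.04],[0,0,0]],[[0,0,0.045],[0,0,0]],[[0,0,0.05],[0,0,0]],[[0,0,0.05],[0,0,0]],[[0,0,0.05],[0,0,0]],[[0,0,0.05],[0,0,0]]]'
```

```text
clock: 42.45
position: [0.4722, -0.2931, 0.0065]
ee_rot: [0.999, 0.037, 0.0, -0.0]
ft_force: [0.1, -0.9, -1.2]
grip_width: 0.508
grasp_force: 31.8
```

```bash
python3 -m inch '[[[0,0,0.005],[0,0,0]],[[0,0,0.01],[0,0,0]],[[0,0,0.013],[0,0,0]],[[0,0,0.016],[0,0,0]],[[0,0,0.02],[0,0,0]],[[0,0,0.02],[0,0,0]],[[0,0,0.02],[0,0,0]],[[0,0,0.02],[0,0,0]],[[0,0,0.02],[0,0,0]],[[0,0,0.02],[0,0,0]]]'
```

```text
clock: 43.45
position: [0.4721, -0.2931, 0.0051]
ee_rot: [0.999, 0.037, 0.0, -0.0]
ft_force: [-3.1, 1.4, 5.8]
grip_width: 0.504
grasp_force: 32.4
```

The clip has touched the tray floor (5.8 N). I release, lift and check.

```bash
python3 -m inch '[[[0,0,0],[0,0,0]],[[0,0,0],[0,0,0]],[[0,0,0],[0,0,0]],[[0,0,0],[0,0,0]],[[0,0,0],[0,0,0]],[[0,0,-0.03],[0,0,0]],[[0,0,-0.1],[0,0,0]],[[0,0,-0.2],[0,0,0]],[[0,0,-0.32],[0,0,0]],[[0,0,-0.4],[0,0,0]]]' 0.75
python3 -m inch '[[[0,0,-0.1],[0,0,0]],[[0,0,-0.25],[0,0,0]],[[0,0,-0.4],[0,0,0]],[[0,0,-0.55],[0,0,0]],[[0,0,-0.7],[0,0,0]],[[0,0,-0.85],[0,0,0]],[[0,0,-0.95],[0,0,0]],[[0,0,-1],[0,0,0]],[[0,0,-1],[0,0,0]],[[0,0,-1],[0,0,0]]]'
python3 - <<'E'
from h import *
a=manip.camera("wrist")[:,:,::-1]; b=manip.camera("side")[:,:,::-1]
cv2.imwrite("pics/f.png",np.hstack([cv2.resize(a,(400,300)),b[140:380,140:460][:, :].copy() if 0 else cv2.resize(b[150:375,160:460],(400,300))]))
E
```

```text
clock: 44.45
position: [0.4726, -0.2934, 0.0383]
ee_rot: [0.999, 0.037, 0.001, 0.0]
ft_force: [0.4, -0.3, 0.8]
grip_width: 0.746
grasp_force: 0.0
clock: 45.45
position: [0.4719, -0.293, 0.1165]
ee_rot: [0.999, 0.037, -0.0, -0.0]
ft_force: [-1.1, -0.4, 0.3]
grip_width: 0.75
grasp_force: 0.0
```

View pics/f.png

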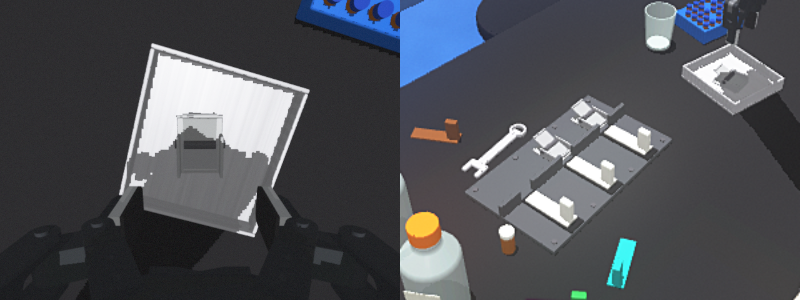

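The clip lies flat near the middle of the tray (200,145). All three cards are upright on their runners, clear of the fence, the two good clips still stand at it, and the bystanders have not moved. I hand in.

```bash
python3 -c "
from workcell import manip
print(manip.hand_in())"
```

```text
the job is handed in; nothing more can be done
None
```

I drew all three cards clear of their clips; the left clip (plate y = +105 mm) pulled weakest, about 4 N against about 10 N for the other two, so I set it flat in the reject tray and handed the job in at about 46 s (no verdict was shown).

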